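# Fit the keyed chain sprocket on the gearmotor shaft

### The arm

A 7-joint arm with a two-finger parallel gripper is mounted at the origin on a cart in front of the work surface, level with it; the furniture and walls round the work are solid. World frame = base frame: x ahead of the robot, y to its left, z up, the work surface at z = 0. Lengths are in m, angles in rad, forces in N, time in s.
With the tool pointing down it reaches from about 0.4 to 0.85 m from the base axis. Payload 10.4 kg.
Tool frame: the origin (TCP) lies at the very end of the fingers, on their centre line; the grasp point (between the pads) lies manip.grasp_offset behind it (manip.grasp_offset is the distance from the TCP to the grasp point, in m); z points along the fingers, x is the direction in which the jaws open and shut, and the axes are right-handed (so a half turn about z gives the same grasp; the last joint's range is limited). The gripper opens to 85 mm and grips with 20 to 120 N. Pads are 22 mm wide; open, the fingers measure 114 mm over their backs; the gripper's body (76 mm by 85 mm) begins 54 mm behind the grasp point. The pads swing forward as they close: fully open they stand 13 mm farther back than shut.
Start: joints at [-1.305, 0.332, -0.065, 1.46, 0.022, 1.35, -0.088], TCP at [0.178, 0.599, 0.231] pointing down, gripper open.
Joint ranges: [-2.6, 2.6], [-0.5, 2.12], [-1.47, 1.34], [0.16, 2.42], [-1.27, 4.41], [0.06, 2.06], [-2.6, 2.6]. Speed limits (rad/s): [2.22, 2.22, 2.79, 2.79, 3.14, 3.14, 3.14].

### API

Orientations are given as a unit quaternion [x, y, z, w].
In Python, from workcell import manip gives the robot as it stands.
- The arm moves only by the shell command python3 -m crank 'ROWS' [FORCE]. ROWS is JSON, a list that holds one entry, the list of rows, each a list of 7 numbers: the shift along the world's x, y, z in units of 60 mm (1.0 is 60 mm), then the turn, a rotation vector about the world's x, y, z in units of 5 degrees (1.0 is 5 degrees), then the finger opening in mm, from 0 to 85.4. A call has 1 to 8 rows; each row shifts and turns the commanded pose from where the row before left it; what a row does not reach is not made up. A row lasts 1/8 s, in which the tool goes at most 62.5 mm and 10.7 degrees, less where a joint would pass 70% of its speed; a pose out of reach is approached as far as the arm can. A call is refused whole if a number of a shift passes 1 or a number of a turn 1, either way. A call with a gripper value outside its range is refused whole. The fingers move at their own pace and stop on an object; FORCE is the grip in N (left out, the last holds). Time passes only in rows, so rows that do not move let the fingers close. It gives the time, the measured TCP pose, the force and the opening at its end, in the units of the state.
- manip.get_obs(): the state, without advancing time (a new reading comes with each control period).
- manip.camera(name): name is "side" or "top"; returns (picture, depth): 420x560x3 uint8, blue, green, red; 420x560 float32, m along the optical axis (not along the pixel's ray), 0 where there is no reading.
- manip.get_calibration(name): a dict with "fx", "fy", "cx", "cy" (pixels), "rvec" (rotation vector, rad) and "tvec" (3), from world to camera coordinates, as OpenCV has them. Camera axes: x right, y down, z forward; pixel columns grow to the right and rows downward; lengths in m; the calibration is good to about 2 mm. A picture is of the moment at which its call begins. get_calibration takes no time and is no camera call.
- manip.hand_in(): hands the job in, once; it reports no verdict.
The state is a dict: "clock": time; "joint_pos": joint angles; "joint_velocities": joint speeds; "tau": joint torques, N m; "position": TCP position; "ee_rot": TCP orientation; "ft_force": force on the tool from outside, world axes, zero at the start; "torque": the same for the moment, N m; "grip_width": opening from 0.0 (shut) to 1.0 (fully open).
Only numpy, scipy, OpenCV 4.12 (cv2) and the standard library are available. Lean on these libraries where they do the work, as an engineer would, in place of code of your own. Each camera call takes 0.05 s, during which the arm holds its last target.

### The job

Pull the yellow transport cap off the gearmotor's output shaft and put it down on the worktop beside the machine. Then fit the chain sprocket on the shaft, toothed side down: with light pressure turn it until its keyway drops over the key, and slide it fully home against the shoulder. Never force it, down or round (keep well under 60 N on the shaft and its bearings), leave the other tools where they lie, and let go when it is home.

Things in the scene. Friction and masses are not known exactly. Their poses are not given: they have to be found in the camera images.
- gearmotor: Worm gearmotor bolted to a dark base plate, fixed on the worktop, output shaft upright. Origin on the shaft's axis at worktop height; -x is its front, z up; the grey motor (80 mm high, black terminal box to 105 mm) lies on its -y side, 60 to 190 mm from the axis. Round aluminium housing: radius 50 mm, 76 mm high; output cover: radius 38 mm, 83 mm high. Self-locking: the shaft does not turn.
- shaft_seat (a point): Centre of the shaft's shoulder (37 mm diameter), 88 mm above the worktop: the sprocket's underside must rest on it. Axes as the gearmotor's, z up the shaft, which is 24 mm in diameter above the shoulder and 42 mm long.
- key_end (a point): Point on the shaft's axis at the height of the key's upper end, 24 mm over the shoulder (axes as the gearmotor's). The brass-coloured key reaches from the shoulder to here, is 8 mm wide, stands 3.4 mm out of the shaft, its end flat with 1 mm chamfers. It faces the gearmotor's front (-x), give or take up to 40 degrees either way: its direction differs each time and is not measured.
- shaft_end (a point): Centre of the shaft's upper end, 42 mm above the shoulder, 130 mm above the worktop. Below it the shaft tapers from 18 to 24 mm diameter over 4 mm, then is plain round for 14 mm down to the key.
- cap_center (a point): Centre of the yellow plastic transport cap, a round cup 34 mm in diameter and 21 mm high, mouth down, standing loosely over the shaft's end (26 mm bore, 16 mm deep, 20 g). Starts 36.5 mm over the shoulder (its rim 2 mm above the key). z up.
- sprocket_center (a point): Centre (half-way up, 16 mm above the underside) of the dark steel chain sprocket, 0.28 to 0.44 kg, at first lying on the worktop boss up: toothed disc 88 mm in diameter, 7 mm thick; on it a round boss 44 mm in diameter, up to 32 mm height, to be gripped. z up along the bore. The keyway is on its -x side (as is the set-screw hole in the boss), at first within 50 degrees of world -x.
- bore_mouth (a point): Centre of the bore in the sprocket's underside; axes as sprocket_center's. Bore 26 mm, keyway 9.6 mm wide, 4.2 mm deep, both right through. Off the key the sprocket stops with this point 24 mm over the shoulder, on the key's end; with the keyway over the key (about 0.06 rad of play either way) it slides down to the shoulder.
- hex_key: Bystander: black steel hex key, 34 x 96 x 8 mm, lying behind the work; leave it. Origin at the centre of its underside.
- yellow_screwdriver: Bystander: yellow-handled screwdriver, 220 mm long, lying behind the work on the left; leave it. Origin at the centre of its underside.

How it is judged:
On the way, in this order (a step that is already met when the one before it is completed fails the run):
1. the cap is off the shaft and on the worktop (height (world z) of cap_center between 0 and 0.03 m and horizontal distance between cap_center and shaft_seat above 0.07 m), for 0.2 s.
2. the sprocket sits on the shoulder with the key in its keyway (z of sprocket_center in the frame of shaft_seat between 0.013 and 0.0178 m and horizontal distance between sprocket_center and shaft_seat below 0.003 m and angle between sprocket_center's own z axis and vertical below 0.06 rad), for 0.2 s.
At the end, for the whole second after the job is handed in: The sprocket sits level on the shaft's shoulder (underside within 1.8 mm of it, centred within 3 mm, the key in its keyway), the cap lies on the worktop at least 70 mm from the shaft's axis, both are at rest and released (all of step 1 and all of step 2 and linear speed of each of sprocket, shaft_cap below 0.02 m/s); the robot touches nothing.
It fails at once if the sprocket is pressed against the gearmotor with more than 60 N (contact force between sprocket and gearmotor above 60 N).
It fails at once if a bystander (hex key or yellow screwdriver) is moved by more than 30 mm (distance of any of hex_key, yellow_screwdriver from where it was at the start of the episode above 0.03 m).
It also fails if it takes over 64 s, if anything falls off the work surface, if the arm or the gripper's body presses on something with over 40 N, if the wrist force passes 120 N, or if a joint passes its speed limit or range.

## Working session

There is one attempt and no reset: what is moved stays moved. The work goes in short steps, Python scripts to look and compute and a shell command to move; the robot and the scene stay as the last step left them, time stands still between calls to the robot, and variables do not carry over. Pictures are saved under pics/ and viewed, and the job is handed in when it is done.

```bash
ls; mkdir -p pics
python3 - <<'E'
from workcell import manip
import cv2
print(manip.get_obs()); print(manip.grasp_offset)
for n in("side","top"):
    im,d=manip.camera(n); cv2.imwrite(f"pics/{n}0.png",im); print(n,manip.get_calibration(n))
    import numpy as np; np.save(f"pics/{n}0_d.npy",d)
E
```

```text
pics
{'clock': 0.0, 'joint_pos': array([-1.3045843 ,  0.33286301, -0.06469798,  1.46097728,  0.02159207,
        1.34988482, -0.08849123]), 'joint_velocities': array([-0.00156453,  0.00084302, -0.00058103,  0.00051995,  0.0011683 ,
       -0.00021315, -0.00068977]), 'tau': array([-1.88822819e-04, -6.25454378e+01,  4.89865593e-02, -3.91593647e+01,
        1.61269022e-02,  1.01030371e-02, -1.20746540e-05]), 'position': array([0.17790273, 0.59874209, 0.23050429]), 'ee_rot': array([ 8.01494618e-01,  5.98001556e-01, -5.57327216e-04,  4.53683056e-04]), 'ft_force': array([0.04219756, 0.03948752, 0.17397305]), 'torque': array([-0.01040535,  0.00509489, -0.00574061]), 'grip_width': 1.0015524342355424}
0.0187
side {'fx': 459.35588515587625, 'fy': 459.35588515587625, 'cx': 278.7190769859425, 'cy': 209.60816993044764, 'rvec': array([ 2.18568002, -0.43771194,  0.23785219]), 'tvec': array([-0.47948464,  0.26563805,  0.66775765])}
top {'fx': 407.5788768755453, 'fy': 407.5788768755453, 'cx': 282.9773882482415, 'cy': 208.38797681641088, 'rvec': array([ 2.14902732, -2.14754028,  0.21483534]), 'tvec': array([0.07754404, 0.59013133, 0.86781311])}
```

View pics/side0.png

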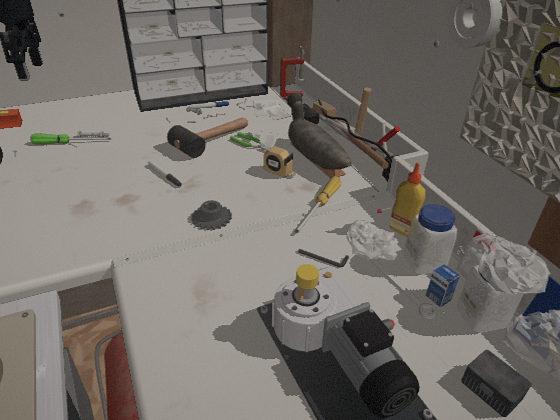

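View pics/top0.png

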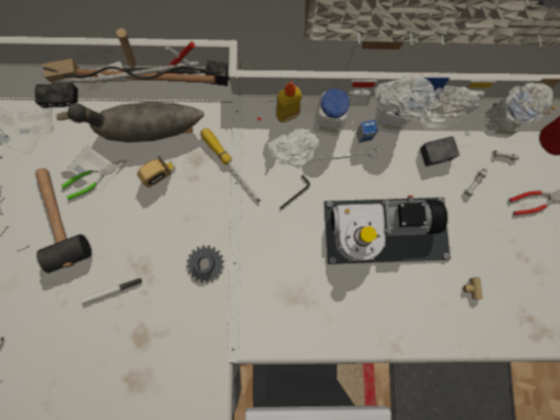

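The side view shows the cap at about (307,277) and the sprocket at (210,213). The top view shows the cap at (368,235) and the sprocket at (205,264), with the screwdriver tip at (258,200) and the hex key at (295,192). I'll measure these next.

```bash
cat > h.py <<'E'
import cv2,numpy as np
from workcell import manip
def cal(n):
    c=manip.get_calibration(n);R=cv2.Rodrigues(c["rvec"])[0];return c,R,np.array(c["tvec"]).ravel()
def ray(n,uv):
    c,R,t=cal(n);d=R.T@np.array([(uv[0]-c["cx"])/c["fx"],(uv[1]-c["cy"])/c["fy"],1]);return -R.T@t,d
def onz(n,uv,z):
    o,d=ray(n,uv);return o+d*(z-o[2])/d[2]
def proj(n,p):
    c,R,t=cal(n);q=R@np.array(p)+t;return np.array([c["fx"]*q[0]/q[2]+c["cx"],c["fy"]*q[1]/q[2]+c["cy"]])
def tri(a,b):
    (o1,d1),(o2,d2)=ray("top",a),ray("side",b)
    A=np.stack([d1,-d2],1);s=np.linalg.lstsq(A,o2-o1,rcond=None)[0]
    p,q=o1+d1*s[0],o2+d2*s[1];return (p+q)/2,np.linalg.norm(p-q)
def pts(n,d):
    c,R,t=cal(n);v,u=np.mgrid[:420,:560];P=np.stack([(u-c["cx"])/c["fx"]*d,(v-c["cy"])/c["fy"]*d,d],-1);return (P-t)@R
def look(tag):
    r={}
    for n in("side","top"):
        im,d=manip.camera(n);cv2.imwrite(f"pics/{n}{tag}.png",im);np.save(f"pics/{n}{tag}_d.npy",d);r[n]=(im,d)
    return r
def crop(src,dst,x,y,w,h,k):
    cv2.imwrite(dst,cv2.resize(cv2.imread(src)[y:y+h,x:x+w],None,fx=k,fy=k,interpolation=cv2.INTER_CUBIC))
E
python3 - <<'E'
from h import *
for n,b in(("top",(340,210,60,50)),("side",(285,255,45,45))):
    im=cv2.imread(f"pics/{n}0.png");d=np.load(f"pics/{n}0_d.npy");P=pts(n,d)
    x,y,w,h=b;hsv=cv2.cvtColor(im,cv2.COLOR_BGR2HSV);m=np.zeros(d.shape,bool)
    m[y:y+h,x:x+w]=cv2.inRange(hsv,(20,150,60),(35,255,255))[y:y+h,x:x+w]>0
    top=m&(P[...,2]>.131)&(d>0); q=P[top]
    print(n,m.sum(),top.sum(),"top mean",q.mean(0),"bbox",q.min(0),q.max(0))
    (c,r)=cv2.minEnclosingCircle(np.argwhere(top)[:,::-1].astype(np.float32));print(c,r,onz(n,c,.135))
    # sprocket
    z=P[...,2]; reg=np.hypot(P[...,0]-.45,P[...,1]-.2)<9
    u,v=(205,264) if n=="top" else (210,213)
    reg=np.zeros(d.shape,bool);reg[v-28:v+28,u-28:u+28]=1
    for lo,hi in((.026,.038),(.004,.012)):
        s=reg&(z>lo)&(z<hi)&(d>0);q=P[s];print("spr",lo,s.sum(),q.mean(0),q.min(0),q.max(0))
crop("pics/top0.png","pics/c1.png",175,234,60,60,9)
crop("pics/side0.png","pics/c2.png",180,185,60,60,9)
crop("pics/side0.png","pics/c3.png",260,250,90,100,6)
E
```

```text
top 214 199 top mean [ 0.52382891 -0.09105618  0.1342797 ] bbox [ 0.50753698 -0.10798885  0.13127223] [ 0.53988154 -0.07523256  0.13780044]
(368.02703857421875, 233.70269775390625) 8.297446250915527 [ 0.52401889 -0.09141563  0.135     ]
spr 0.026 204 [0.46896023 0.25653449 0.03127671] [0.44710811 0.23560652 0.02616208] [0.48917974 0.27811435 0.03669005]
spr 0.004 635 [0.46864686 0.25492155 0.006627  ] [0.40693416 0.19421071 0.00400327] [0.53201768 0.30983697 0.01141302]
side 317 251 top mean [ 0.52447439 -0.09677914  0.13564212] bbox [ 0.50851052 -0.111972    0.13119746] [ 0.54064604 -0.08071269  0.13811107]
(307.1499938964844, 273.5) 10.453454971313477 [ 0.52316038 -0.09814247  0.135     ]
spr 0.026 204 [0.46831244 0.25135973 0.03105894] [0.44726691 0.22782623 0.02603788] [0.49028038 0.27610278 0.03448662]
spr 0.004 480 [0.46536949 0.24051755 0.00726744] [0.4173589  0.17441045 0.00400491] [0.51152631 0.37891255 0.01148114]
```

View pics/c1.png

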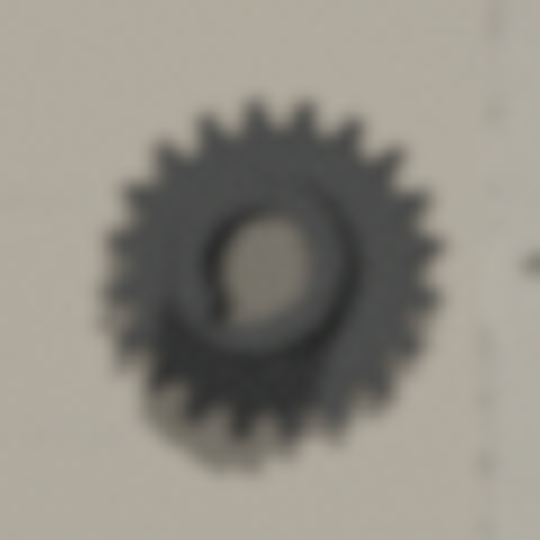

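View pics/c2.png

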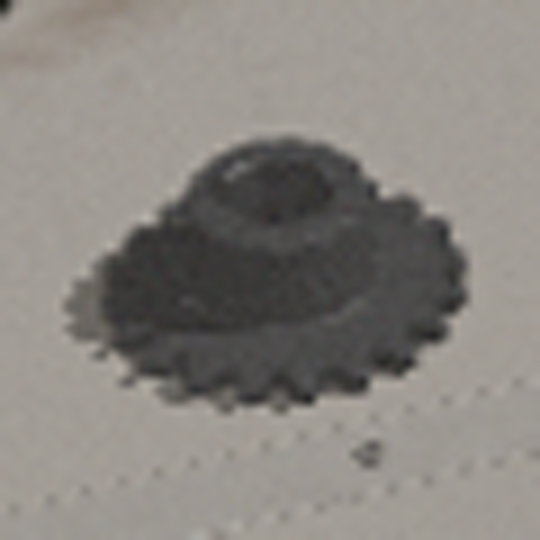

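View pics/c3.png

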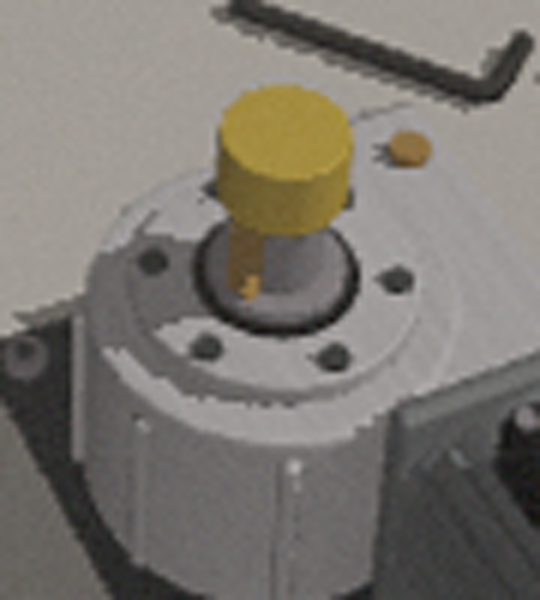

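Run:
```python
from h import *
crop("pics/top0.png","pics/c4.png",320,190,80,80,9)
for n in("top","side"):print(n,ray(n,(280,210)))
print(onz("side",(307.1,272),.135),tri((368.0,234.),(307.1,272)))
for a in [(-.0915),(-.095),(-.098)]:
    c=(.524,a)
    print(a,"top cap",proj("top",(*c,.135)),"side",proj("side",(*c,.135)),"seat",proj("side",(*c,.088)))
```

```text
top (array([0.43725657, 0.10699306, 0.9511713 ]), array([ 0.16292371, -0.02441061, -0.98637163]))
side (array([ 0.28687277, -0.5266536 ,  0.6218596 ]), array([ 0.32307045,  0.72848871, -0.60410114]))
[ 0.52446129 -0.09529261  0.135     ] (array([ 0.5247885 , -0.09246373,  0.13200886]), np.float64(0.0022249293201971384))
-0.0915 top cap [368.06876141 233.71205462] side [305.71541376 270.41298092] seat [304.1985423  292.04719411]
-0.095 top cap [369.78516146 233.7144497 ] side [306.73581484 271.95394719] seat [305.17293846 293.6043852 ]
-0.098 top cap [371.25599421 233.71650211] side [307.616523   273.28395517] seat [306.01370827 294.94802685]
```

View pics/c4.png

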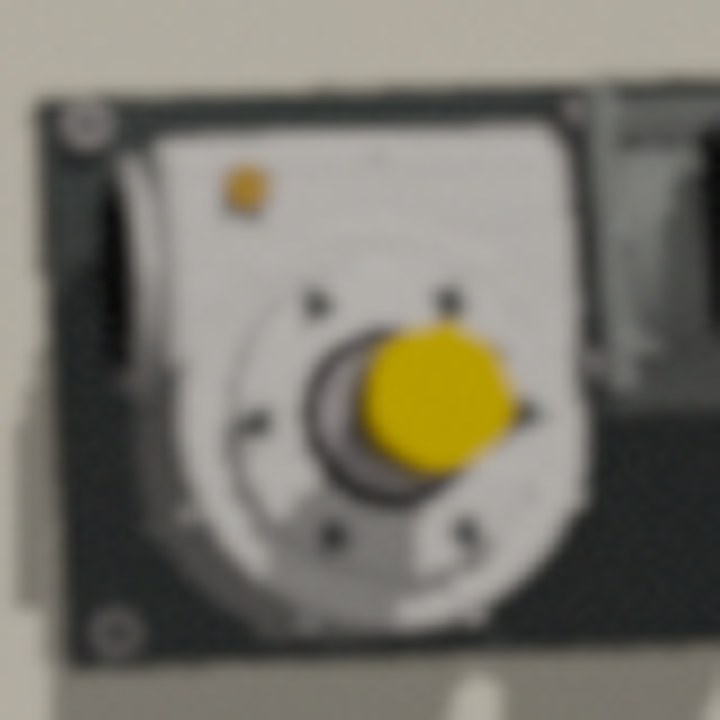

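```bash
python3 -m crank '[[[0.6,-0.8,0,0,0,0,85],[0.6,-0.8,0,0,0,0,85],[0.6,-0.8,0,0,0,0,85],[0.6,-0.8,0,0,0,0,85],[0.6,-0.8,0,0,0,0,85],[0.6,-0.8,0,0,0,0,85],[0.3,-0.9,0,0,0,0,85],[0.3,-0.9,0,0,0,0,85]]]' 30
python3 - <<'E'
from h import *
crop("pics/top0.png","pics/c5.png",190,246,34,34,18)
im=cv2.imread("pics/c5.png");cv2.imwrite("pics/c5.png",cv2.convertScaleAbs(im,alpha=2.2,beta=-60))
for p in [(280,208),(310,178),(258,200),(325,200),(333,265)]:print(p,onz("top",p,0))
E
```

```text
clock: 1.1
position: [0.4303, 0.2012, 0.2311]
ee_rot: [0.802, 0.598, -0.0, -0.0]
ft_force: [1.1, 0.8, 0.1]
grip_width: 0.995
(280, 208) [0.59916602 0.08344992 0.        ]
(310, 178) [0.67255756 0.01126691 0.        ]
(258, 200) [0.61823293 0.13562646 0.        ]
(325, 200) [ 0.61888352 -0.02388999  0.        ]
(333, 265) [ 0.46529152 -0.03958508  0.        ]
```

View pics/c5.png

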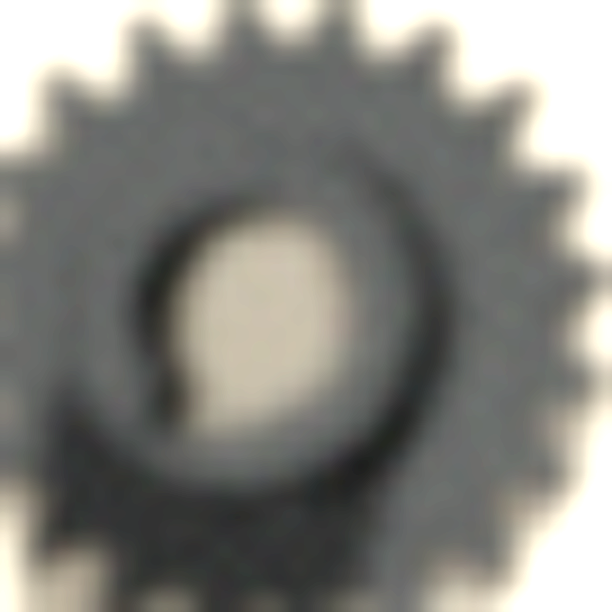

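The enlarged top crop shows the keyway notch at the lower left of the bore, about 33° from -x towards +y, which is world azimuth ≈147°. I'll continue to a point above the cap.

```bash
python3 -m crank '[[[0.3,-0.9,0,0,0,0,85],[0.3,-0.9,0,0,0,0,85],[0.3,-0.9,0,0,0,0,85],[0.3,-0.9,0,0,0,0,85],[0.3,-0.9,0,0,0,0,85],[0.06,-0.4,-0.2,0,0,0,70],[0,0,0,0,0,0,60],[0,0,0,0,0,0,60]]]'
python3 - <<'E'
from h import *
print(manip.get_obs()["position"],manip.get_obs()["ft_force"],manip.get_obs()["joint_pos"]);look("1")
crop("pics/side1.png","pics/s1.png",230,180,150,120,5)
crop("pics/top1.png","pics/t1.png",300,160,130,110,5)
E
```

```text
clock: 2.1
position: [0.5235, -0.0898, 0.2193]
ee_rot: [0.801, 0.598, -0.0, -0.0]
ft_force: [0.5, 0.7, 0.4]
grip_width: 0.702
[ 0.5235181  -0.08981389  0.21929969] [0.49140027 0.70693313 0.38886717] [-0.45426317  0.13452754  0.59249011  1.75403269 -0.07879401  1.2770781
  1.439903  ]
```

View pics/s1.png

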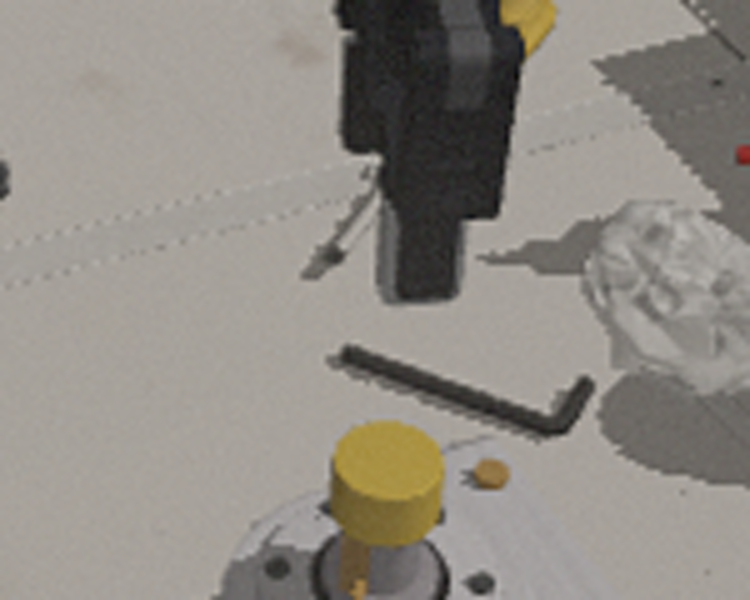

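View pics/t1.png

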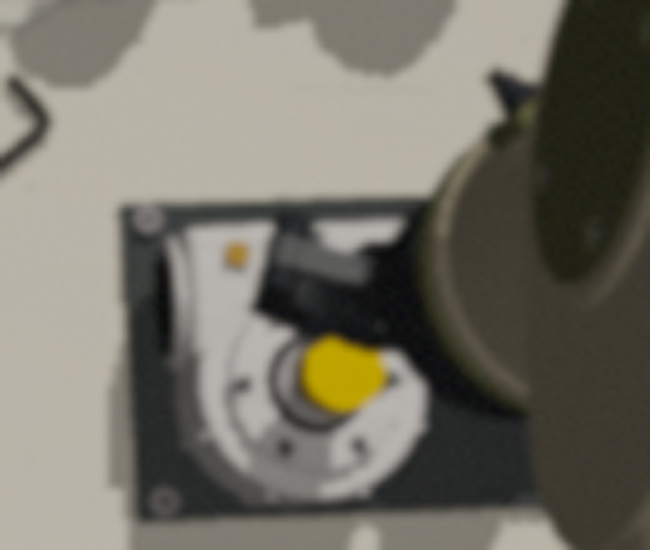

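Run:
```python
from h import *
p=np.array([.5235,-.0898,.2193]);j=np.array([.285,.959,0])
for a in(-.03,-.045):
  for z in(0,.004,.008): print(a,z,[proj("side",p+j*a+np.array([-.959,.285,0])*s+[0,0,z]) for s in(-.011,.011)])
```

```text
-0.03 0 [array([319.69731063, 239.75954882]), array([303.45624569, 240.80392342])]
-0.03 0.004 [array([319.90324129, 237.48737791]), array([303.59869822, 238.52773617])]
-0.03 0.008 [array([320.11080103, 235.19723226]), array([303.74228172, 236.23347761])]
-0.045 0 [array([321.80141828, 247.22072705]), array([305.24718639, 248.31290173])]
-0.045 0.004 [array([322.0198721 , 244.93363111]), array([305.39968605, 246.02184798])]
-0.045 0.008 [array([322.24008836, 242.62808337]), array([305.55342055, 243.71224265])]
```

```bash
python3 -m crank '[[[0,-0.05,-0.5,0,0,0,60],[0,0,-0.6,0,0,0,60],[0,0,-0.5,0,0,0,60],[0,0,-0.25,0,0,0,60],[0,0,0,0,0,0,60],[0,0,0,0,0,0,45]]]' 20
python3 - <<'E'
from h import *
look("2")
crop("pics/side2.png","pics/s2.png",230,180,150,120,5)
E
```

```text
clock: 2.95
position: [0.5244, -0.0938, 0.1095]
ee_rot: [0.801, 0.598, 0.001, 0.0]
ft_force: [-0.2, 0.5, -0.2]
grip_width: 0.529
```

View pics/s2.png

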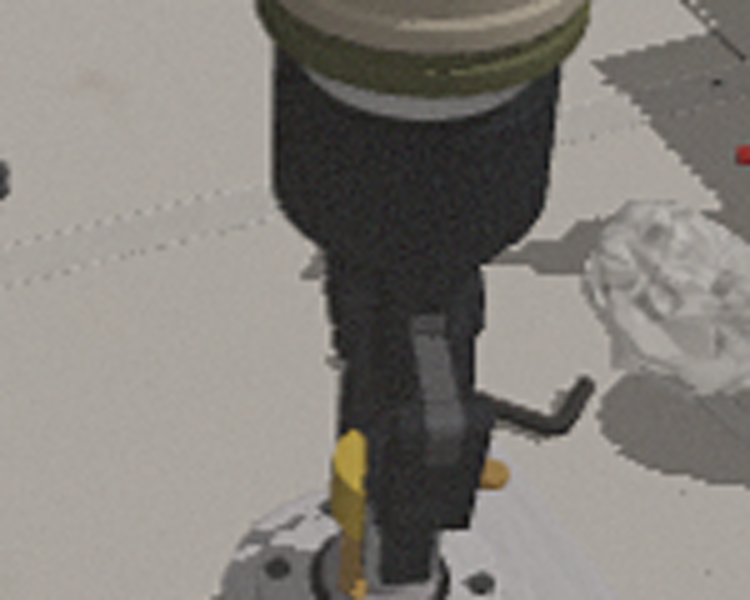

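```bash
python3 -m crank '[[[0,0,0,0,0,0,38],[0,0,0,0,0,0,33],[0,0,0,0,0,0,30],[0,0,0,0,0,0,30]]]' 20; python3 -m crank '[[[0,0,0,0,0,0,26],[0,0,0,0,0,0,26],[0,0,0,0,0,0,26]]]' 25
```

```text
clock: 3.55
position: [0.5241, -0.0939, 0.1091]
ee_rot: [0.802, 0.598, 0.001, 0.0]
ft_force: [-1.2, 0.0, 6.0]
grip_width: 0.418
clock: 3.92
position: [0.524, -0.0939, 0.1091]
ee_rot: [0.802, 0.598, 0.001, 0.0]
ft_force: [-1.5, 0.6, 7.2]
grip_width: 0.414
```

```bash
python3 -m crank '[[[0,0,0.2,0,0,0,26],[0,0,0.5,0,0,0,26],[0,0,0.6,0,0,0,26],[0,0,0.3,0,0,0,26],[0,0,0,0,0,0,26]]]' 30
python3 - <<'E'
from h import *
look("3")
crop("pics/side3.png","pics/s3.png",230,180,150,120,5)
E
```

```text
clock: 4.55
position: [0.5242, -0.0939, 0.2052]
ee_rot: [0.801, 0.598, 0.001, 0.0]
ft_force: [0.5, 1.0, 0.3]
grip_width: 0.412
```

View pics/s3.png

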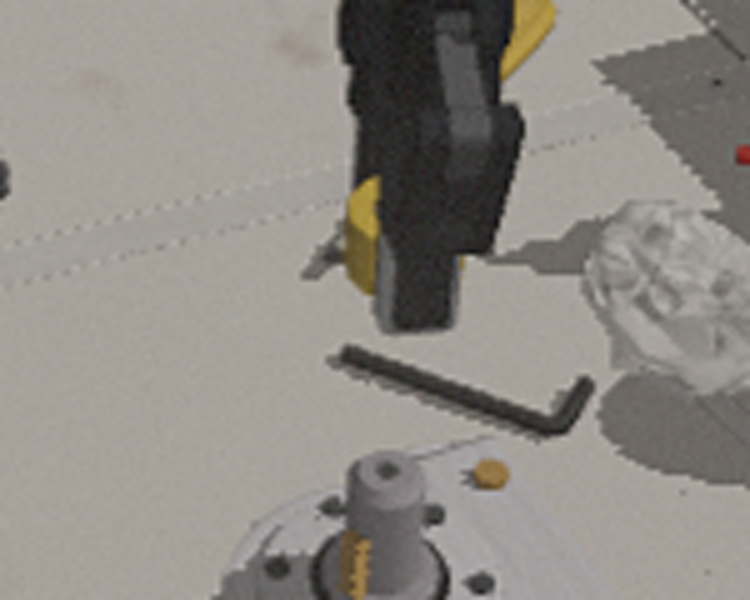

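The cap is in the gripper and the shaft is bare. The shaft end is at side pixel (307,273) and the key's face is on the left at about (301,293). I'll put the cap down in front-left at about (0.43, 0.08).

```bash
python3 -m crank '[[[-0.4,0.7,0,0,0,0,26],[-0.4,0.75,0,0,0,0,26],[-0.4,0.75,-0.2,0,0,0,26],[-0.37,0.7,-0.6,0,0,0,26],[0,0,-0.9,0,0,0,26],[0,0,-0.9,0,0,0,26],[0,0,-0.4,0,0,0,26],[0,0,0,0,0,0,26]]]'
```

```text
clock: 5.65
position: [0.4271, 0.0792, 0.022]
ee_rot: [0.802, 0.598, -0.003, -0.0]
ft_force: [0.7, 0.8, -0.2]
grip_width: 0.411
```

Run:
```python
from h import *
# key/shaft measurement with clear view
look("4")
crop("pics/side4.png","pics/s4.png",280,250,60,60,10)
crop("pics/top4.png","pics/t4.png",335,205,60,60,10)
print(manip.get_obs()["joint_pos"])
```

```text
[-0.67196094  0.16877974  0.40883197  2.16876651 -0.09111196  0.82041965
  1.07577497]
```

View pics/s4.png

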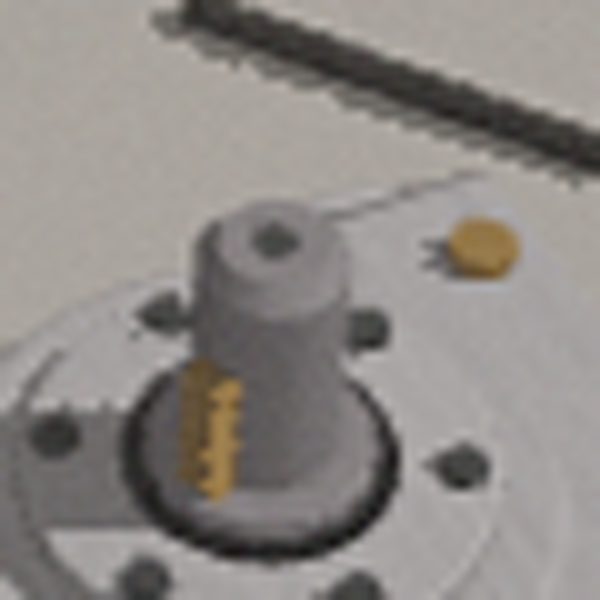

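View pics/t4.png

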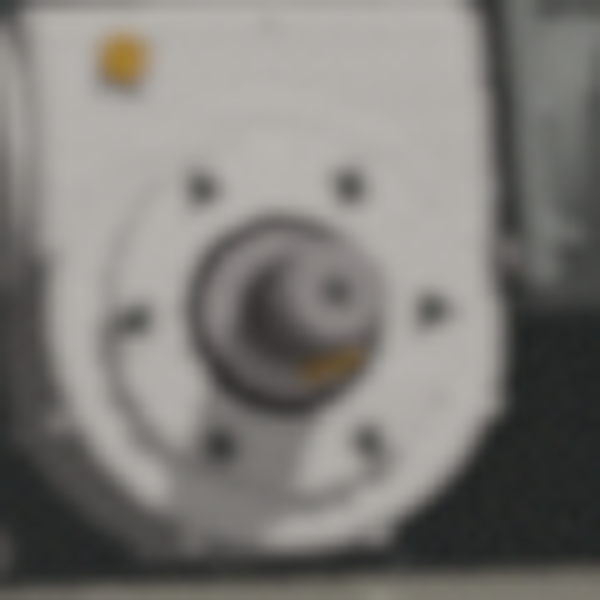

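Run:
```python
from h import *
e=(368.35,233.65);s=(306.8,273.5)
ct=onz("top",e,.13);cs=onz("side",s,.13);print("end",ct,cs,tri(e,s))
for n,c in(("top",ct),("side",cs)):
    im=cv2.imread(f"pics/{n}4.png");hsv=cv2.cvtColor(im,cv2.COLOR_BGR2HSV)
    m=cv2.inRange(hsv,(12,90,60),(32,255,255));b=(360,236,16,12) if n=="top" else (295,283,14,20)
    k=np.zeros_like(m);x,y,w,h=b;k[y:y+h,x:x+w]=m[y:y+h,x:x+w];p=np.argwhere(k)[:,::-1]
    print(n,len(p),p.mean(0),p.min(0),p.max(0))
    for z in(.100,.106,.112):
        q=onz(n,p.mean(0),z)-c;print(z,q[:2]*1000,np.degrees(np.arctan2(q[1],q[0]))%360)
    for az in(150,160,170,180,190,200,210,220):
        a=np.radians(az);r=np.array([np.cos(a),np.sin(a)]);t=np.array([-r[1],r[0]])
        f=lambda rr,tt,z:proj(n,(*(c[:2]+r*rr+t*tt),z)).round(1).tolist()
        print(az,[f(.0154,.004,.112),f(.0154,-.004,.112),f(.0154,.004,.088),f(.0154,-.004,.088),f(.012,.004,.112),f(.012,-.004,.112)])
```

```text
end [ 0.52465907 -0.09329769  0.13      ] [ 0.52510003 -0.09354274  0.13      ] (array([ 0.52490277, -0.09341059,  0.12989396]), np.float64(0.0004883264427002523))
top 8 [367.75  241.125] [366 240] [370 242]
0.1 [-12.59978633  -5.45809039] 203.4217360503862
0.106 [-13.12707887  -4.00774425] 196.97761834992332
0.112 [-13.6543714   -2.55739811] 190.60831875242985
150 [[364.5, 241.9], [361.1, 240.0], [361.9, 242.9], [358.7, 241.0], [365.3, 240.5], [361.9, 238.6]]
160 [[365.8, 242.2], [362.2, 240.9], [363.2, 243.1], [359.7, 241.8], [366.3, 240.6], [362.7, 239.3]]
170 [[367.2, 242.2], [363.4, 241.5], [364.5, 243.1], [360.8, 242.5], [367.4, 240.6], [363.6, 239.9]]
180 [[368.5, 242.0], [364.6, 242.0], [365.8, 242.9], [362.1, 242.9], [368.4, 240.3], [364.6, 240.3]]
190 [[369.7, 241.5], [366.0, 242.2], [367.0, 242.5], [363.3, 243.1], [369.4, 239.9], [365.6, 240.6]]
200 [[370.8, 240.9], [367.3, 242.2], [368.1, 241.9], [364.6, 243.1], [370.2, 239.3], [366.7, 240.6]]
210 [[371.8, 240.0], [368.6, 241.9], [369.1, 241.0], [365.9, 242.9], [371.0, 238.6], [367.7, 240.5]]
220 [[372.6, 239.0], [369.8, 
[... 391 characters left out ...]
296.3, 284.1], [295.9, 280.3], [295.8, 295.0], [295.3, 291.1], [298.6, 284.1], [298.1, 280.2]]
170 [[297.1, 285.4], [295.8, 281.6], [296.5, 296.2], [295.2, 292.5], [299.3, 285.0], [297.9, 281.3]]
180 [[298.1, 286.5], [295.9, 282.9], [297.5, 297.4], [295.3, 293.8], [300.2, 285.9], [297.9, 282.3]]
190 [[299.4, 287.5], [296.4, 284.2], [298.8, 298.4], [295.8, 295.1], [301.3, 286.7], [298.2, 283.4]]
200 [[300.9, 288.4], [297.2, 285.5], [300.3, 299.3], [296.6, 296.3], [302.5, 287.3], [298.8, 284.4]]
210 [[302.6, 289.0], [298.2, 286.6], [301.9, 299.9], [297.6, 297.5], [303.9, 287.7], [299.5, 285.3]]
220 [[304.4, 289.5], [299.6, 287.6], [303.6, 300.3], [298.9, 298.5], [305.3, 288.0], [300.5, 286.2]]
```

The two views agree on the shaft axis to 0.5 mm, at (0.5249, -0.0934), with the end height at 0.130 as specified. The key points to azimuth ≈205° (top pixel (368,241), side (301,293)). The keyway is at ≈147°, so the sprocket has to turn about +58°. Now I'll set the cap down.

```bash
python3 -m crank '[[[0,0,-0.27,0,0,0,26],[0,0,0,0,0,0,26],[0,0,0,0,0,0,26]]]'; python3 -m crank '[[[0,0,0,0,0,0,50],[0,0,0,0,0,0,60],[0,0,0,0,0,0,60],[0,0,0,0,0,0,60],[0,0,0.4,0,0,0,60],[0,0,0.7,0,0,0,60],[0,0,0.7,0,0,-1,85],[0,0,0.3,0,0,-1,85]]]'
python3 - <<'E'
from h import *
p=(203.03,263.03);print(onz("top",p,.032))
q=(180+285/9-.45,185+190/9-.45);print(onz("side",q,.032),tri(p,q))
E
```

```text
clock: 6.12
position: [0.43, 0.0803, 0.0092]
ee_rot: [0.802, 0.598, 0.001, 0.0]
ft_force: [0.1, -0.9, -0.4]
grip_width: 0.413
clock: 7.12
position: [0.4303, 0.0804, 0.1364]
ee_rot: [0.851, 0.525, 0.002, 0.0]
ft_force: [0.8, 2.1, -0.6]
grip_width: 0.999
[0.468991  0.2555569 0.032    ]
[0.47153132 0.25397588 0.032     ] (array([0.47039818, 0.25535171, 0.03121627]), np.float64(0.002838893418927063))
```

```bash
python3 -m crank '[[[0.16,0.7,0,0,0,-1,85],[0.16,0.7,0,0,0,-1,85],[0.16,0.7,0,0,0,-1,85],[0.16,0.7,0,0,0,-1,85],[0.02,0.1,0,0,0,-1,85],[0,0,-0.1,0,0,-1,85],[0,0,-0.2,0,0,-1,85],[0,0,-0.2,0,0,-1,85]]]'
python3 - <<'E'
from h import *
look("5");o=manip.get_obs();print(o["position"],o["ee_rot"],o["joint_pos"])
crop("pics/side5.png","pics/s5.png",130,130,180,150,4)
cv2.imwrite("pics/t5.png",cv2.imread("pics/top5.png")[150:370,150:400])
m=cv2.inRange(cv2.cvtColor(cv2.imread("pics/side5.png"),cv2.COLOR_BGR2HSV),(20,120,60),(35,255,255))
E
```

```text
clock: 8.12
position: [0.4689, 0.2541, 0.1037]
ee_rot: [0.979, 0.202, -0.0, 0.0]
ft_force: [0.6, -0.2, -0.8]
grip_width: 0.996
[0.46819463 0.25367513 0.10287236] [ 9.79227672e-01  2.02760382e-01 -1.02386714e-03  5.87613971e-04] [-0.89313156  0.24812372  0.35279315  1.87271166 -0.0980806   1.03991219
 -0.09197801]
```

View pics/side5.png

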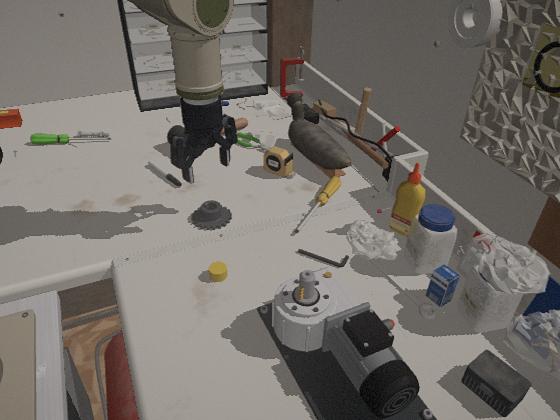

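View pics/top5.png

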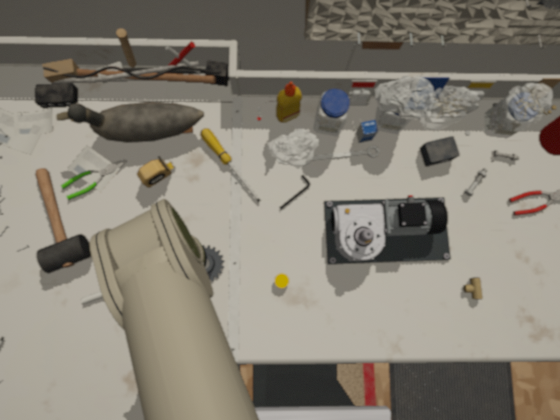

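The cap stands on the worktop at side pixel (218,272), and the gripper is above the sprocket. I'll descend onto the boss.

```bash
python3 -m crank '[[[0.02,0.02,-0.5,0,0,0,85],[0,0,-0.5,0,0,0,85],[0,0,-0.4,0,0,0,85],[0,0,-0.1,0,0,0,75],[0,0,0,0,0,0,65],[0,0,0,0,0,0,58],[0,0,0,0,0,0,54]]]'
python3 - <<'E'
from h import *
look("6");o=manip.get_obs();print(o["position"],o["ft_force"],o["grip_width"])
crop("pics/side6.png","pics/s6.png",150,130,130,110,6)
E
```

```text
clock: 9.1
position: [0.4707, 0.2557, 0.015]
ee_rot: [0.979, 0.203, 0.001, -0.0]
ft_force: [1.3, -0.9, 0.2]
grip_width: 0.63
[0.47044743 0.2555602  0.01468337] [ 0.46458202 -0.21381251 -0.46529543] 0.6311177757000307
```

View pics/s6.png

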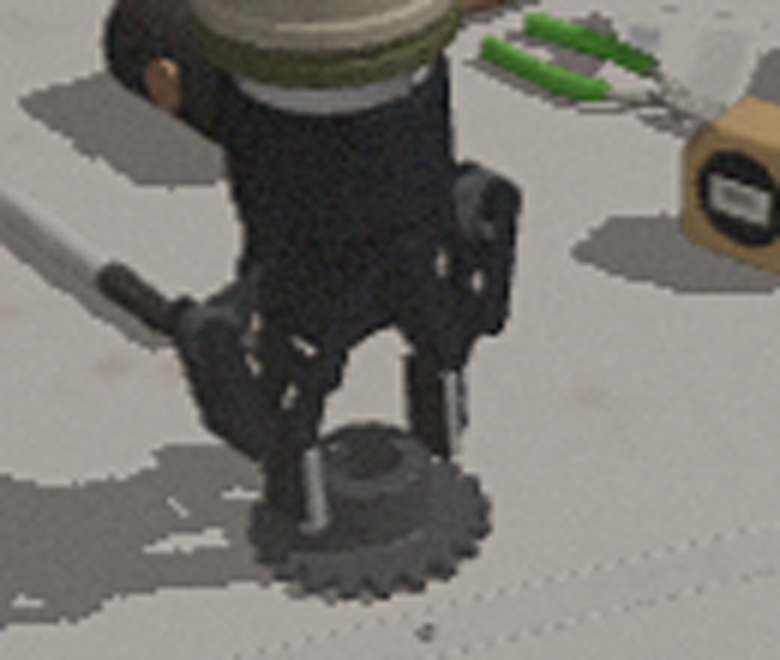

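```bash
python3 -m crank '[[[0,0,-0.05,0,0,0,48],[0,0,0,0,0,0,42],[0,0,0,0,0,0,36],[0,0,0,0,0,0,36],[0,0,0,0,0,0,36]]]' 50; python3 -m crank '[[[0,0,0,0,0,0,34],[0,0,0.1,0,0,0,34],[0,0,0.3,0,0,0,34],[0,0,0.5,0,0,0,34],[0,0,0.5,0,0,0,34],[0,0,0,0,0,0,34]]]' 60
python3 - <<'E'
from h import *
look("7");o=manip.get_obs();print(o["position"],o["ft_force"],o["grip_width"])
crop("pics/side7.png","pics/s7.png",150,110,130,110,6)
E
```

```text
clock: 9.82
position: [0.4701, 0.2554, 0.0112]
ee_rot: [0.979, 0.203, -0.0, -0.0]
ft_force: [-2.2, -0.2, 2.8]
grip_width: 0.496
clock: 10.58
position: [0.4717, 0.2562, 0.0981]
ee_rot: [0.979, 0.203, 0.002, -0.001]
ft_force: [0.5, -0.1, -3.6]
grip_width: 0.491
[0.47003787 0.25529288 0.09510496] [-0.17741155 -0.06802446 -3.70476098] 0.4894556845439794
```

View pics/s7.png

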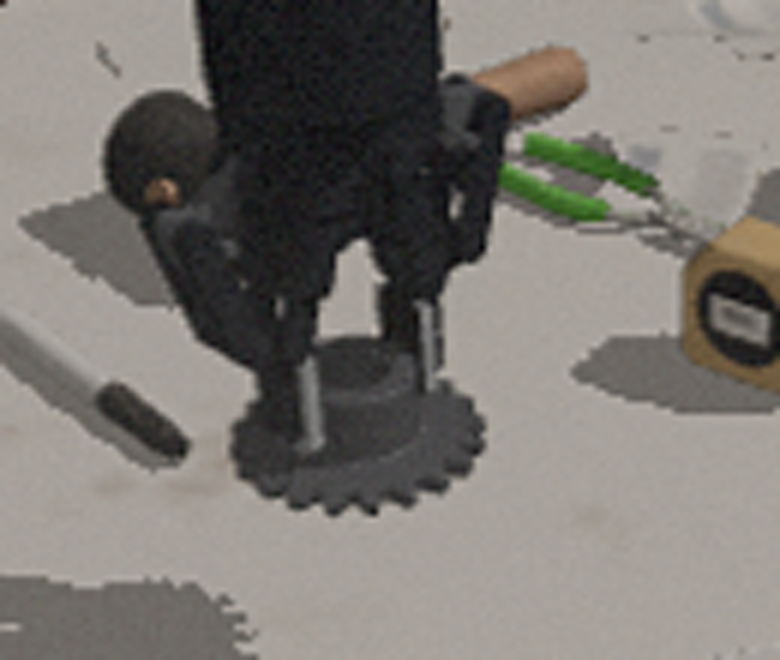

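```bash
python3 -m crank '[[[0,0,0.8,0,0,0,34],[0,0,0.8,0,0,0,34],[0.11,-0.7,0,0,0,1,34],[0.11,-0.7,0,0,0,1,34],[0.11,-0.7,0,0,0,1,34],[0.11,-0.7,0,0,0,1,34],[0.11,-0.7,0,0,0,1,34],[0.11,-0.7,0,0,0,1,34]]]'
python3 -m crank '[[[0.11,-0.7,0,0,0,1,34],[0.11,-0.7,0,0,0,1,34],[0.04,-0.2,0,0,0,1,34],[0,0,0,0,0,0,34],[0,0,0,0,0,0,34]]]'
python3 - <<'E'
from h import *
look("8");o=manip.get_obs();print(o["position"],o["ee_rot"],o["ft_force"],o["grip_width"],o["joint_pos"])
crop("pics/side8.png","pics/s8.png",250,170,130,110,6)
E
```

```text
clock: 11.68
position: [0.5091, 0.0019, 0.1899]
ee_rot: [0.892, 0.451, -0.001, -0.0]
ft_force: [0.4, 0.1, -3.1]
grip_width: 0.49
clock: 12.3
position: [0.525, -0.0915, 0.1904]
ee_rot: [0.827, 0.562, -0.0, -0.001]
ft_force: [-1.1, 0.5, -3.5]
grip_width: 0.494
[ 0.52526342 -0.09145493  0.19077243] [ 8.26697961e-01  5.62645861e-01 -1.50921072e-04 -3.07811783e-04] [-0.05563474 -0.0149466  -3.62434029] 0.48749645888404886 [-0.45550407  0.16582613  0.60448959  1.78760841 -0.10035448  1.21941395
  1.37241244]
```

View pics/s8.png

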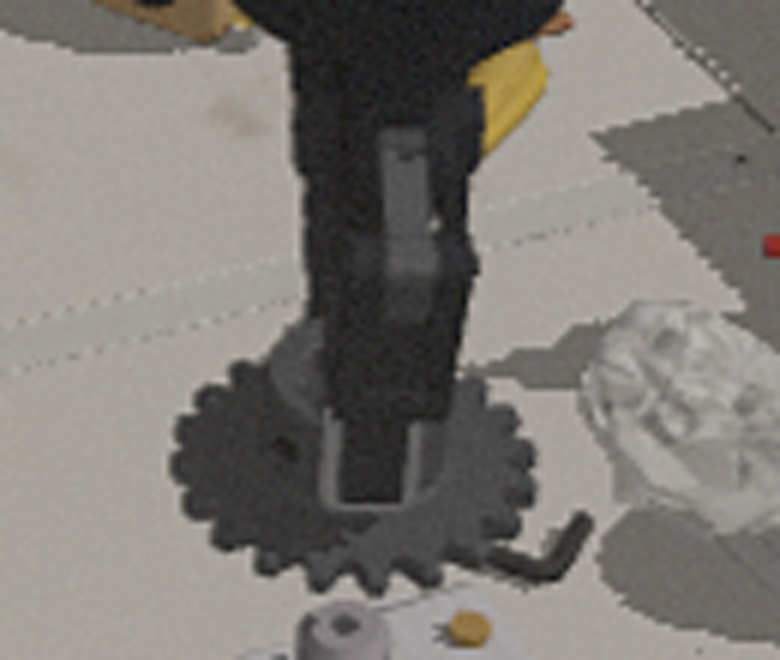

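Run:
```python
from h import *
c=np.array([.5252,-.0914]);
o,d=ray("side",(297.0,244.1))
# ray ∩ boss cylinder r=.022
a=d[0]**2+d[1]**2;b=2*((o[:2]-c)@d[:2]);k=(o[:2]-c)@(o[:2]-c)-.022**2
D=b*b-4*a*k;print("disc",D)
if D>0:
    s=(-b-D**.5)/2/a;p=o+s*d;print(p,np.degrees(np.arctan2(*(p[:2]-c)[::-1]))%360)
print("proj center disc",proj("side",(*c,.183)),proj("side",(*c,.1865)))
L,Rr=(250+170/6-.45,170+465/6-.45),(250+537/6-.45,170+465/6-.45)
for z in(.183,.1865):
  for v in(462,):
    print(z,onz("side",L,z),onz("side",Rr,z))
im=cv2.imread("pics/side8.png");dd=np.load("pics/side8_d.npy");P=pts("side",dd)
m=(np.hypot(P[...,0]-c[0],P[...,1]-c[1])<.06)&(abs(P[...,2]-.185)<.006)&(dd>0)
q=P[m][:,:2].astype(np.float32);print(len(q),cv2.minEnclosingCircle(q),np.median(P[m][:,2]))
```

```text
disc 0.0005128796193348828
[ 0.50407633 -0.09754739  0.19893609] 196.22599101253553
proj center disc [308.12161716 246.14181664] [308.25245446 244.30806733]
0.183 [ 0.48424154 -0.07685499  0.183     ] [ 0.56548307 -0.10987763  0.183     ]
0.1865 [ 0.48266749 -0.08044223  0.1865    ] [ 0.56326109 -0.11320151  0.1865    ]
1198 ((0.5253440141677856, -0.09323745965957642), 0.04471272602677345) 0.18650893751874453
```

The set-screw hole, and so the keyway, is now at azimuth ≈196° (side pixel (297,244)). Its height of 0.199 matches what's expected. The sprocket is over the shaft to within about 2 mm, so I'll lower it onto the taper.

```bash
python3 -m crank '[[[0,-0.02,-0.4,0,0,0,34],[0,0,-0.4,0,0,0,34],[0,0,-0.1,0,0,0,34],[0,0,0,0,0,0,34]]]'
python3 -m crank '[[[0,0,-0.05,0,0,0,34],[0,0,-0.05,0,0,0,34],[0,0,0,0,0,0,34]]]'
```

```text
clock: 12.9
position: [0.5255, -0.0935, 0.1374]
ee_rot: [0.827, 0.563, -0.0, -0.0]
ft_force: [0.2, 0.0, -4.2]
grip_width: 0.491
clock: 13.28
position: [0.5254, -0.0939, 0.1312]
ee_rot: [0.827, 0.562, 0.0, 0.0]
ft_force: [0.2, 0.3, -3.2]
grip_width: 0.492
```

```bash
python3 -m crank '[[[0,0,-0.05,0,0,0,34],[0,0,-0.05,0,0,0,34],[0,0,0,0,0,0,34]]]'
python3 -m crank '[[[0,0,-0.03,0,0,0,34],[0,0,-0.02,0,0,0,34],[0,0,0,0,0,0,34]]]'
```

```text
clock: 13.65
position: [0.5252, -0.0939, 0.1248]
ee_rot: [0.827, 0.562, -0.0, -0.0]
ft_force: [0.4, 0.1, -3.3]
grip_width: 0.495
clock: 14.02
position: [0.5254, -0.0939, 0.1221]
ee_rot: [0.827, 0.562, 0.0, 0.0]
ft_force: [-0.3, -0.5, -3.1]
grip_width: 0.49
```

```bash
python3 -m crank '[[[0,0,-0.03,0,0,0,34],[0,0,0,0,0,0,34]]]'
python3 -m crank '[[[0,0,-0.03,0,0,0,34],[0,0,0,0,0,0,34]]]'
```

```text
clock: 14.28
position: [0.5254, -0.0943, 0.1202]
ee_rot: [0.827, 0.562, -0.0, 0.0]
ft_force: [0.8, -2.5, -4.2]
grip_width: 0.49
clock: 14.52
position: [0.5254, -0.0943, 0.1185]
ee_rot: [0.827, 0.562, -0.0, 0.0]
ft_force: [1.3, -3.5, -4.5]
grip_width: 0.488
```

Run:
```python
from h import *
look("9");o=manip.get_obs();print(o["position"],o["ft_force"],o["torque"],o["grip_width"])
crop("pics/side9.png","pics/s9.png",250,200,130,110,6)
```

```text
[ 0.52540274 -0.09426851  0.11849016] [ 0.61802684 -4.4010629  -4.29333821] [-0.94839413 -0.32417293  0.03641531] 0.490123869062445
```

View pics/s9.png

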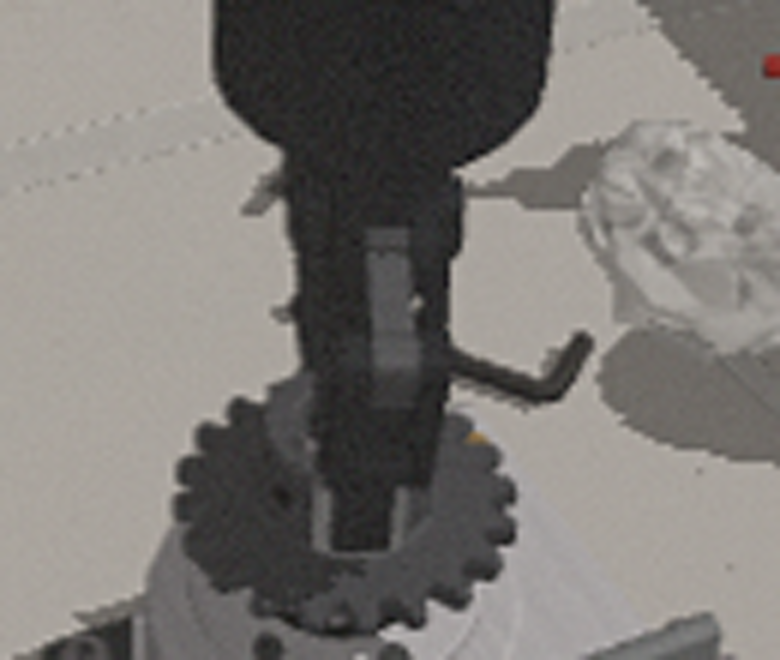

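The underside is about 4.7 mm below the key's end with no vertical reaction, so the keyway seems to be on the key. There is only a light sideways contact of 4 N in y. I'll relieve that and go on down in small steps.

```bash
python3 -m crank '[[[0,-0.015,0,0,0,0,34],[0,0,-0.03,0,0,0,34],[0,0,-0.03,0,0,0,34],[0,0,0,0,0,0,34]]]'
python3 - <<'E'
from h import *
o=manip.get_obs();print(o["position"],o["ft_force"],o["torque"])
E
```

```text
clock: 15.12
position: [0.5253, -0.0946, 0.1148]
ee_rot: [0.827, 0.563, -0.0, -0.0]
ft_force: [0.6, -1.3, -3.4]
grip_width: 0.49
[ 0.52534547 -0.09456301  0.1147507 ] [ 0.59516174 -1.25970935 -3.40649584] [-0.27415871 -0.16461776  0.00048407]
```

```bash
python3 -m crank '[[[0,-0.005,-0.04,0,0,0,34],[0,0,-0.04,0,0,0,34],[0,0,0,0,0,0,34]]]'
python3 -m crank '[[[0,0,-0.04,0,0,0,34],[0,0,-0.04,0,0,0,34],[0,0,0,0,0,0,34]]]'
python3 - <<'E'
from h import *
o=manip.get_obs();print(o["position"],o["ft_force"],o["torque"])
E
```

```text
clock: 15.5
position: [0.5252, -0.0948, 0.1097]
ee_rot: [0.827, 0.563, -0.0, -0.0]
ft_force: [-0.9, 1.2, -3.6]
grip_width: 0.49
clock: 15.88
position: [0.5252, -0.0948, 0.105]
ee_rot: [0.827, 0.563, -0.0, -0.0]
ft_force: [-0.8, 2.1, -2.9]
grip_width: 0.493
[ 0.52519604 -0.0947566   0.10501285] [-0.77335995  2.06087785 -2.92358565] [0.49535881 0.32600414 0.07501036]
```

```bash
python3 -m crank '[[[0,0,-0.03,0,0,0,34],[0,0,-0.03,0,0,0,34],[0,0,0,0,0,0,34]]]'
python3 -m crank '[[[0,0,-0.02,0,0,0,34],[0,0,0,0,0,0,34]]]'
python3 -m crank '[[[0,0,-0.02,0,0,0,34],[0,0,0,0,0,0,34]]]'
```

```text
clock: 16.25
position: [0.5253, -0.0948, 0.1015]
ee_rot: [0.827, 0.563, -0.0, -0.0]
ft_force: [-3.0, 3.2, -0.3]
grip_width: 0.493
clock: 16.5
position: [0.5253, -0.0948, 0.1005]
ee_rot: [0.827, 0.563, 0.0, -0.0]
ft_force: [-3.0, 3.4, 0.6]
grip_width: 0.492
clock: 16.75
position: [0.5253, -0.0948, 0.0993]
ee_rot: [0.827, 0.563, 0.0, -0.0]
ft_force: [-3.2, 3.3, 2.2]
grip_width: 0.487
```

```bash
python3 -m crank '[[[-0.005,0.01,-0.015,0,0,0,34],[0,0,0,0,0,0,34],[0,0,0,0,0,0,34]]]'
python3 -m crank '[[[0,0,-0.015,0,0,0,34],[0,0,0,0,0,0,34]]]'
python3 - <<'E'
from h import *
look("10");o=manip.get_obs();print(o["position"],o["ft_force"],o["torque"])
crop("pics/side10.png","pics/s10.png",250,210,130,110,6)
E
```

```text
clock: 17.12
position: [0.5253, -0.0947, 0.0988]
ee_rot: [0.827, 0.562, 0.0, 0.0]
ft_force: [-4.9, 1.5, 6.6]
grip_width: 0.493
clock: 17.38
position: [0.5254, -0.0948, 0.0987]
ee_rot: [0.827, 0.562, 0.0, 0.0]
ft_force: [-8.9, 2.4, 16.0]
grip_width: 0.493
[ 0.52533654 -0.09475318  0.09872374] [-9.2769304   3.56766738 15.65483053] [0.57308065 2.00028765 0.10618402]
```

View pics/s10.png

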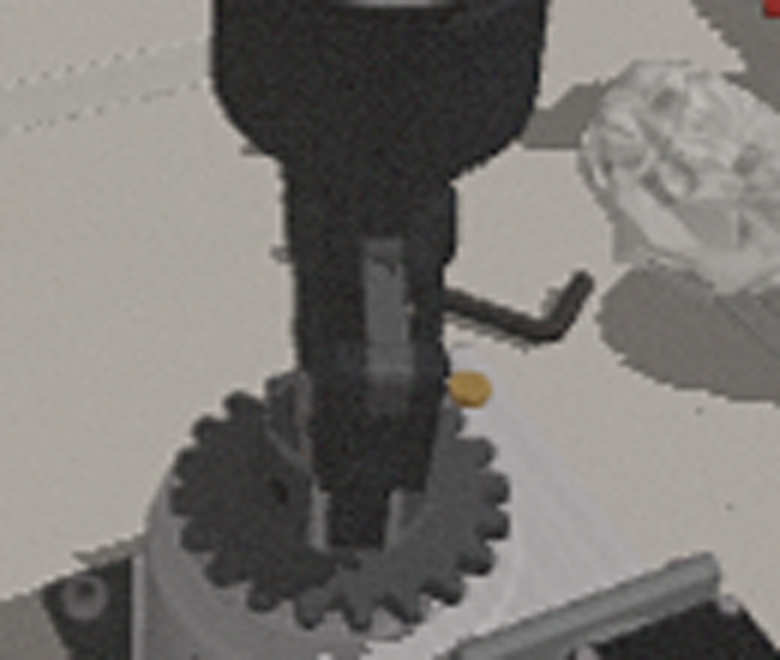

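The sprocket stopped firmly at TCP z 0.0987, against a predicted 0.0992 at the shoulder, pressing about 20 N. I'll back off the load and release.

```bash
python3 -m crank '[[[-0.01,0,0.015,0,0,0,34],[0,0,0,0,0,0,34],[0,0,0,0,0,0,34]]]'
python3 -m crank '[[[0,0,0,0,0,0,46],[0,0,0,0,0,0,52],[0,0,0,0,0,0,60],[0,0,0,0,0,0,60],[0,0,0,0,0,0,60]]]'
python3 -m crank '[[[0,0,0.2,0,0,0,60],[0,0,0.6,0,0,0,60],[0,0,0.8,0,0,0,60],[-0.2,0.7,0.3,0,0,0,60],[-0.2,0.7,0,0,0,0,60],[-0.2,0.7,0,0,0,0,60],[-0.2,0.7,0,0,0,0,60],[0,0,0,0,0,0,60]]]'
python3 - <<'E'
from h import *
look("11");o=manip.get_obs();print(o["position"],o["ft_force"])
ref=np.array([.5249,-.0934])
for n in("top","side"):
    d=np.load(f"pics/{n}11_d.npy");P=pts(n,d);r=np.hypot(*(P[...,:2]-ref).transpose(2,0,1))
    for lo,hi,h in((.026,.040,.095),(.0155,.019,.120),(0,.006,.130)):
        z=P[(d>0)&(r>lo)&(r<hi)][:,2];print(n,h,len(z),np.median(z))
crop("pics/side11.png","pics/s11.png",250,230,130,110,6)
crop("pics/top11.png","pics/t11.png",320,190,80,80,8)
E
```

```text
clock: 17.85
position: [0.5252, -0.0947, 0.0988]
ee_rot: [0.827, 0.562, 0.001, 0.001]
ft_force: [0.7, 0.6, 3.8]
grip_width: 0.492
clock: 18.48
position: [0.5245, -0.0945, 0.0984]
ee_rot: [0.827, 0.562, 0.0, -0.0]
ft_force: [0.2, 0.2, -0.2]
grip_width: 0.702
clock: 19.48
position: [0.4758, 0.0768, 0.2133]
ee_rot: [0.825, 0.565, 0.001, -0.0]
ft_force: [-0.2, -0.6, 0.9]
grip_width: 0.703
[0.47667344 0.07327575 0.21311354] [ 1.19171755  0.39217087 -1.34435126]
top 0.095 252 0.0939677237821787
top 0.12 52 0.11907657894460591
top 0.13 30 0.12920280892081104
side 0.095 902 0.09480862632810458
side 0.12 90 0.12022390706843426
side 0.13 36 0.13086588230782925
```

View pics/s11.png

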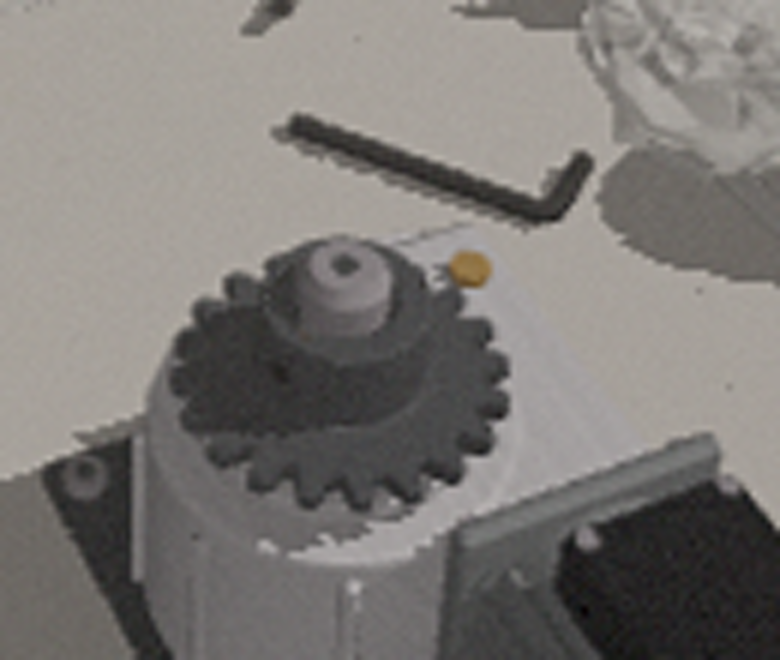

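View pics/t11.png

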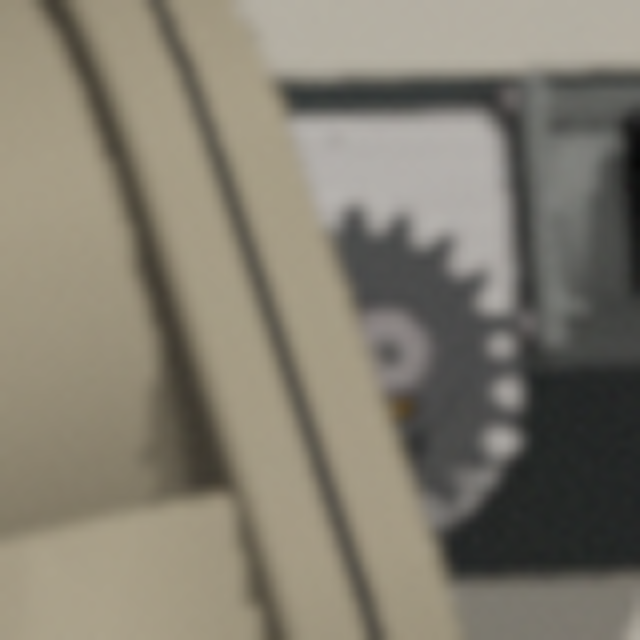

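View pics/side11.png

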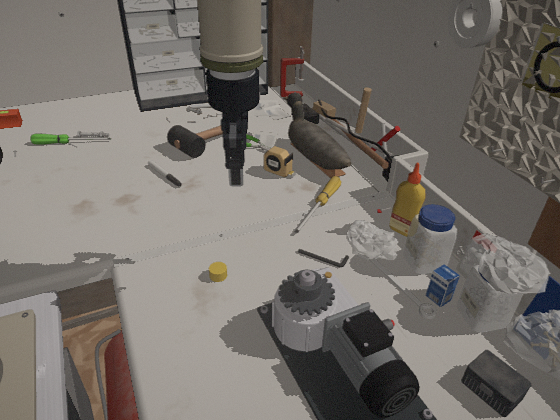

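The sprocket sits home. Disc top is at 0.094–0.095, boss top at 0.119–0.120 and shaft end at 0.129–0.131, all matching the expected 0.095, 0.120 and 0.130. The key shows in the keyway at top pixel (370,240). The cap is at side pixel (218,272) and the tools haven't moved. I'll let the arm settle, then hand in.

```bash
python3 -m crank '[[[0,0,0,0,0,0,60],[0,0,0,0,0,0,60],[0,0,0,0,0,0,60],[0,0,0,0,0,0,60]]]'; python3 -c "
from workcell import manip
print(manip.hand_in())"
```

```text
clock: 20.08
position: [0.4765, 0.0733, 0.2124]
ee_rot: [0.827, 0.562, -0.0, -0.0]
ft_force: [-0.1, 0.2, -0.1]
grip_width: 0.709
the job is handed in; nothing more can be done
None
```

The sprocket is home on the shaft with its keyway over the key, the cap is standing on the worktop, and I handed the job in at about 20 s. No verdict was reported.

- **Cap:** I pulled it straight up off the shaft and put it down at about (0.43, 0.08), roughly 0.2 m from the shaft's axis.
- **Sprocket:** I gripped it by the boss and turned it about 45° on the way over. It went straight down over the key with no turning search needed, and I pressed it onto the shoulder with about 20 N. I then eased the load, let go and backed away.
- **Last checks:** From the top and side cameras the disc top was at 94–95 mm (95 expected), the boss top at 119–120 mm (120) and the shaft end at 129–131 mm (130). The key could be seen in the keyway, and the hex key and screwdriver looked unmoved. The gripper was clear, with the force reading near zero.
- **Disagreements:**
  - The top and side cameras first differed by 3–6 mm in y on the cap and sprocket. They agreed to 0.5 mm on the bare shaft end.
  - The robot's own y reading was 1–2 mm off the camera's. That caused sideways contact of a few newtons during fitting, briefly about 9 N while pressing home.
  - My estimates of the key's direction (205°) and the keyway's (196°) differed by more than the play allows, yet the keyway engaged without further turning.

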